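# Proof-pull a spring gauge on the bead bench

## Robot

A 6-joint arm with a two-finger parallel gripper is mounted at the origin on the work surface. World frame = base frame: x ahead of the robot, y to its left, z up, the work surface at z = 0. Lengths are in m, angles in rad, forces in N, time in s.
With the tool pointing down it reaches from about 0.3 to 0.775 m from the base axis. Payload 14.6 kg.
Tool frame: the origin (TCP) lies at the very end of the fingers, on their centre line; the grasp point (between the pads) lies 19 mm behind it; x points along the fingers, y is the direction in which the jaws open and shut, and the axes are right-handed (so a half turn about x gives the same grasp; the last joint's range is limited). The gripper opens to 94 mm and grips with 3 to 60 N. Pads are 16 mm wide; open, the fingers measure 119 mm over their backs; the gripper's body (75 mm by 177 mm) begins 78 mm behind the grasp point.
Start: joints at [1.145, 0.3, 1.521, -0, 1.321, -0.067], TCP at [0.193, 0.515, 0.205] pointing down, gripper open.
Joint ranges: [-3.03, 3.03], [-0.79, 2.21], [0.23, 2.52], [-1.04, 4.18], [0, 3.07], [-2.55, 2.55]. Speed limits (rad/s): [2.22, 2.22, 2.57, 3.14, 3.14, 3.14].

## Interface

Orientations are given as [roll, pitch, yaw] about the fixed x, y, z axes, in that order (R = Rz(yaw) Ry(pitch) Rx(roll)).
In Python, from station import ctrl, viewer, hand_in gives the robot as it stands. The module is installed in compiled form; this text tells all that it offers.
- The arm moves only by the tool play_rows, never from a script. Its argument "deltas" is a list that holds one entry, the list of rows, each a list of 7 numbers: the shift along the tool's x, y, z in mm, then the turn, a rotation vector about the tool's x, y, z in rad, then the finger opening in mm, from 0 to 94. In form: [[[dx, dy, dz, ax, ay, az, gripper], ...]]. A call has 1 to 10 rows; each row shifts and turns the commanded pose from where the row before left it, along the tool's axes as they then stand; what a row does not reach is not made up. A row lasts 1/10 s, in which the tool goes at most 50 mm and 8.59 degrees, less where a joint would pass 70% of its speed; a pose out of reach is approached as far as the arm can. A call with a gripper value outside its range is refused whole. The fingers move at their own pace and stop on an object; "grip_force" is the grip in N (left out, the last holds). Time passes only in rows, so rows that do not move let the fingers close. It gives the time, the measured TCP pose, the force and the opening at its end, in the units of the state.
- ctrl.get_obs(): the state, without advancing time (a new reading comes with each control period).
- viewer.camera(name): name is "scene" or "top"; returns a dict with "img" (400x640x3 uint8, red, green, blue), "fx", "fy", "cx", "cy" (pixels), "rvec" (rotation vector, rad) and "tvec" (3), from world to camera coordinates, as OpenCV has them. Camera axes: x right, y down, z forward; pixel columns grow to the right and rows downward; lengths in m; the calibration is good to about 2 mm. A picture is of the moment at which its call begins. There is no depth.
- hand_in(): hands the job in, once; it reports no verdict.
The state is a dict: "time_s": time; "qpos": joint angles; "joint_vel": joint speeds; "tau": joint torques, N m; "ee_pos": TCP position; "eef_rot": TCP orientation; "force": force on the tool from outside, world axes, zero at the start; "moment": the same for the moment, N m; "grip_width": finger opening in m.
Only numpy, scipy, OpenCV 4.12 (cv2) and the standard library are available. Lean on these libraries where they do the work, as an engineer would, in place of code of your own. Each camera call takes 0.05 s, during which the arm holds its last target.

## Task

Check the blue spring gauge: hang it by its steel eye on the peg of the plywood proof board so that it lies flat on the board, and let go of it. Then take it by its black pull knob and draw the slide out until the black pointer stands within the length of the red tab, hold it there for at least one second, and ease the slide gently all the way home, never letting it snap back. Leave the gauge lying on its peg and do not disturb the other things on the bench.

Things in the scene. Friction and masses are not known exactly. Their poses are not given: they have to be found in the camera images.
- board: Fixed plywood proof board, 340 x 90 mm, 8 mm thick, lying on the bench. Origin: centre of its underside; x runs along its length towards the end with the peg. The peg stands on its centre line at x = +130 mm. The strip over the board is kept clear for the gauge, which lies along it from the peg towards -x.
- peg (a point): Centre of the top of the upright steel peg on the board: 10 mm diameter, 40 mm tall above the board's top face (tip 48 mm above the bench).
- gauge: Loose blue spring gauge, about 0.4 kg. Case 140 (x) x 34 (y) x 24 mm high, white scale face on top (a stroke per 10 mm of pull). Origin: centre of the case's underside; z up. At +x a flat steel eye plate (40 x 34, 6 thick, underside 9 mm up) sticks out, with a 20 mm hole at x = +90 mm. At -x the sprung slide with the black knob comes out. Carry it by the middle of the case.
- eye (a point): Centre of the 20 mm hole in the gauge's eye plate, 12 mm above the gauge's underside.
- knob (a point): Middle of the black upright pull knob on the slide: round, waist 22 mm diameter (rims 26), from 3 to 37 mm above the gauge's underside; this point is 21 mm above it, 118 mm from the case centre towards the gauge's -x when home (35 mm clear between case and knob). Pull it along the gauge's -x.
- slide (a joint): How far the slide is pulled out, m: 0 home, 0.075 at its stop. Spring: about 2 N at home, 150 N/m more with pull, returns by itself.
- pointer (a point): Top of the black pointer bar on the slide, 3 mm long in x, seen on the +y half of the scale face (at gauge x = +45 mm when home); moves with the slide.
- rider (a joint): Setting of the red tab, m: the pull at which the pointer stands at the tab's middle. Clamped; does not move.
- tab (a point): Middle of the top of the red tab on the -y half of the scale face, 12 mm long in x, 13 mm wide, 4 mm proud; its x axis is the gauge's x.
- varnish: Loose small red varnish bottle, 30 mm diameter, 62 mm tall, standing beyond the peg end of the board. Origin: centre of its underside. Leave alone.
- dish: Loose white bead dish, 68 mm diameter, 28 mm tall, beyond the other end of the board. Origin: centre of its underside. Leave alone.
- beadjar: Loose amber bead jar, 54 mm diameter, 75 mm tall. Origin: centre of its underside. Leave alone.
- pliers: Loose pliers with blue handles, 150 mm long, 12 mm high, lying. Origin: underside, middle. Leave alone.
- driver: Loose screwdriver, 150 mm long, red handle, lying. Origin: underside, middle. Leave alone.

How it is judged:
By the outcome, as a careful person would: the job done as asked, in the order asked, and still so for the second after the job is handed in, with the robot touching nothing.
It also fails if it takes over 54 s, if anything falls off the work surface, if the arm or the gripper's body presses on something with over 40 N, if the wrist force passes 120 N, or if a joint passes its speed limit or range.

## Working session

There is one attempt and no reset: what is moved stays moved. The work goes in short steps, Python scripts to look and compute and a tool call to move; the robot and the scene stay as the last step left them, time stands still between calls to the robot, and variables do not carry over. Pictures are saved under pics/ and viewed, and the job is handed in when it is done.

Besides the shell and the picture viewer there is one more tool, called as name(argument=value, ...) on one line, values as JSON. play_rows: Moves the arm, as the interface text tells. Its arguments: {"type":"object","properties":{"deltas":{"type":"array","items":{"type":"array","items":{"type":"array","items":{"type":"number"}}}},"grip_force":{"type":"number"}},"required":["deltas"]}

```bash
mkdir -p pics; cat > h.py <<'E'
import numpy as np, cv2
from station import ctrl, viewer, hand_in
from scipy.spatial.transform import Rotation as R
def snap(name,fn,crop=None,scale=1):
    c=viewer.camera(name); im=c["img"][:,:,::-1]
    np.savez('pics/'+fn+'.npz',**{k:c[k] for k in c})
    save(fn,fn,crop,scale); return c
def load(fn): return dict(np.load('pics/'+fn+'.npz'))
def save(src,out,crop=None,scale=1):
    im=load(src)["img"][:,:,::-1]
    if crop: x0,y0,x1,y1=crop; im=im[y0:y1,x0:x1]
    cv2.imwrite('pics/'+out+'.png',cv2.resize(im,None,fx=scale,fy=scale,interpolation=cv2.INTER_CUBIC))
def ray(c,u,v,z):
    Rm=cv2.Rodrigues(np.array(c["rvec"],float))[0]; t=np.array(c["tvec"],float).ravel()
    o=-Rm.T@t; d=Rm.T@np.array([(u-c["cx"])/c["fx"],(v-c["cy"])/c["fy"],1]); return o+d*(z-o[2])/d[2]
def proj(c,p):
    Rm=cv2.Rodrigues(np.array(c["rvec"],float))[0]; q=Rm@np.array(p)+np.array(c["tvec"],float).ravel()
    return q[0]/q[2]*c["fx"]+c["cx"], q[1]/q[2]*c["fy"]+c["cy"]
E
python3 - <<'E'
from h import *
o=ctrl.get_obs(); print(o)
for n in("top","scene"):
    c=snap(n,n+"0"); Rm=cv2.Rodrigues(np.array(c["rvec"],float))[0]; print(n,c["fx"],-Rm.T@np.array(c["tvec"]).ravel(),Rm)
E
```

```text
{'time_s': 0.0, 'qpos': array([ 1.14538877e+00,  3.00464860e-01,  1.52159414e+00,  1.37572683e-05,
        1.32070523e+00, -6.66127713e-02]), 'joint_vel': array([ 1.02193416e-03,  8.05032764e-06,  1.36515703e-03, -1.46696339e-03,
       -1.06457528e-03,  6.18561770e-04]), 'tau': array([-1.62751392e-03, -5.31807268e+01, -3.52738488e+01,  7.07937218e-02,
        2.43371405e-02, -1.50975757e-04]), 'ee_pos': array([0.19302468, 0.51472792, 0.20488423]), 'eef_rot': array([-1.64878245,  1.56962468, -2.00758065]), 'force': array([-0.7846431 , -1.11691223,  0.89751871]), 'moment': array([ 0.01204614, -0.03445394, -0.02073551]), 'grip_width': 0.09387619254460287}
top 362.020126654604 [0.43108517 0.00419071 1.02620227] [[-0.01971944 -0.99968659  0.01542283]
 [-0.99015972  0.01738927 -0.1388573 ]
 [ 0.13854559 -0.01800925 -0.9901923 ]]
scene 426.6628763229202 [ 1.12096738 -0.09546404  0.90362066] [[ 0.17915744  0.98369989 -0.01539927]
 [ 0.82397039 -0.15858238 -0.54398937]
 [-0.53756433  0.0847712  -0.83895079]]
```

View pics/top0.png

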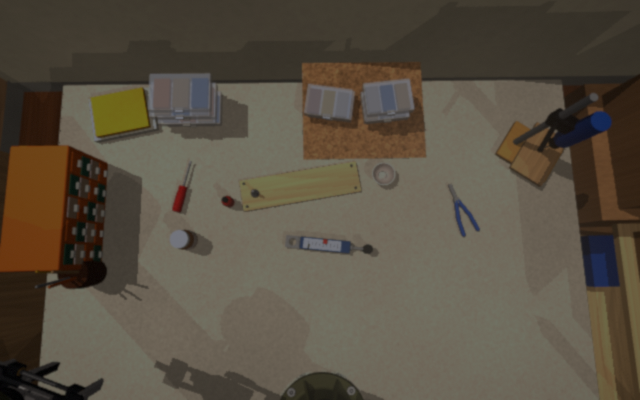

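View pics/scene0.png

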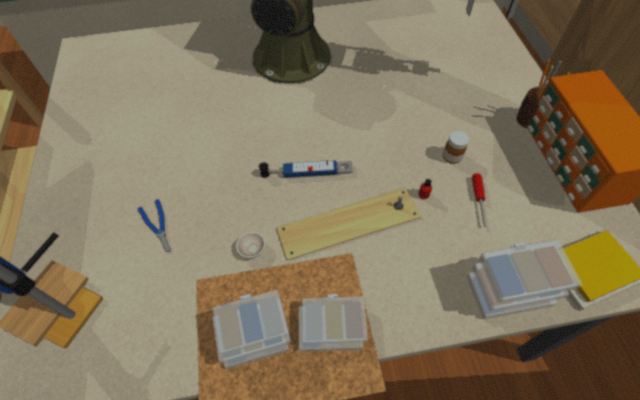

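The top view shows the gauge at about (325,245), with its eye to the left and knob to the right. The board is at about (300,187), with the peg near (255,193).

```bash
python3 - <<'E'
from h import *
save("top0","t1",(220,150,420,270),4)
save("scene0","s1",(225,130,455,270),3.4)
E
```

```text
(no output)
```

View pics/t1.png

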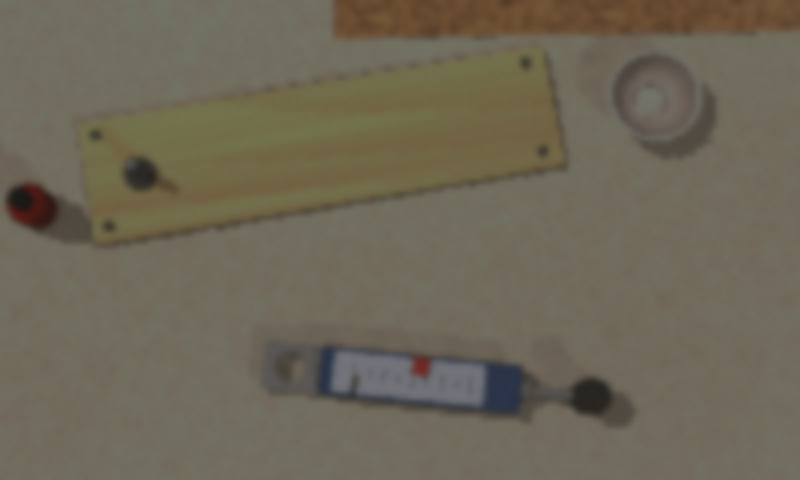

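View pics/s1.png

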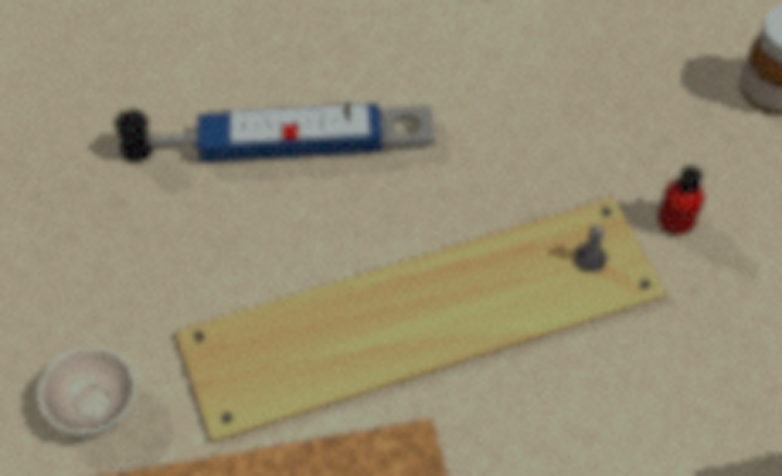

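```bash
cat > fit.py <<'E'
from h import *
from scipy.optimize import least_squares
def fit(obs,z0,x0,extra=0):
    # obs: list (cam, (u,v) , fn(params)->local xyz)
    def P(p,l): 
        c,s=np.cos(p[2]),np.sin(p[2]); return [p[0]+c*l[0]-s*l[1],p[1]+s*l[0]+c*l[1],z0+l[2]]
    def f(p): return np.concatenate([np.array(proj(c,P(p,l(p) if callable(l) else l)))-uv for c,uv,l in obs])
    r=least_squares(f,x0,loss='soft_l1',f_scale=0.5); return r.x,r.fun.reshape(-1,2)
def full(p,off,s): return np.array([(p[0]+.5)/s-.5+off[0],(p[1]+.5)/s-.5+off[1]])
E
python3 - <<'E'
from fit import *
T=load("top0");S=load("scene0")
t=lambda x,y:full((x,y),(220,150),4)
s=lambda x,y:full((x,y),(225,130),3.4)
a,b,z=.17,.045,.008
obs=[(T,t(77,120),(a,-b,z)),(T,t(545,45),(-a,-b,z)),(T,t(567,165),(-a,b,z)),(T,t(95,245),(a,b,z))]
obs2=[(S,s(612,197),(a,b,z)),(S,s(665,297),(a,-b,z)),(S,s(212,440),(-a,-b,z)),(S,s(178,333),(-a,b,z))]
for o in(obs,obs2,obs+obs2):
    p,r=fit(o,0,[.55,.1,1.5]); print("board",p.round(4),r.round(1).tolist())
    c,q=np.cos(p[2]),np.sin(p[2]); print(" peg",p[0]+.13*c,p[1]+.13*q)
z=.024
tt=lambda p:(.045-p[3],-.0085,.028)
g=[(T,t(290,367),(.09,0,.015)),(T,t(591,397),(-.118,0,.037)),(T,t(322,345),(.07,-.017,z)),(T,t(522,365),(-.07,-.017,z)),(T,t(521,413),(-.07,.017,z)),(T,t(318,397),(.07,.017,z)),(T,t(422,367),tt)]
g2=[(S,s(408,124),(.09,0,.015)),(S,s(130,119),(-.118,0,.037)),(S,s(200,115),(-.07,.017,z)),(S,s(379,105),(.07,.017,z)),(S,s(290,131),tt)]
for o in(g,g2,g+g2):
    p,r=fit(o,0,[.42,.03,1.5,.04]); print("gauge",p.round(4),r.round(1).tolist())
for c in(T,S): print([np.round(proj(c,q),1) for q in ([0.193,.515,.205],)])
E
```

```text
board [0.6294 0.0486 1.7204] [[0.1, 0.2], [-0.1, -0.1], [0.1, 0.1], [-0.1, -0.2]]
 peg 0.6100065755401056 0.1771870358297712
board [0.6335 0.0481 1.7256] [[0.6, -0.1], [1.1, -0.5], [-0.5, 0.9], [-1.3, -0.2]]
 peg 0.6135017149113573 0.17656628123562274
board [0.6311 0.0485 1.7245] [[0.1, -0.1], [-0.2, -0.9], [0.2, -0.7], [0.1, -0.6], [0.5, -0.9], [0.9, -1.3], [-0.5, -0.1], [-1.2, -1.2]]
 peg 0.6111898886264623 0.1769538281800802
gauge [ 0.4595 -0.0173  1.4561  0.0454] [[0.2, 0.2], [0.6, -0.3], [-0.2, 0.1], [0.3, -0.0], [-0.5, 0.3], [-0.4, -0.5], [-0.0, 0.1]]
gauge [ 0.4634 -0.0183  1.4311  0.0445] [[-0.1, 0.9], [0.3, 0.6], [-0.9, -1.2], [0.4, -0.5], [-0.0, -0.0]]
gauge [ 0.4602 -0.0175  1.4501  0.0451] [[0.3, -0.3], [0.6, -0.3], [-0.1, -0.3], [0.4, -0.1], [-0.5, 0.2], [-0.4, -1.0], [-0.1, -0.2], [-0.1, -0.6], [0.5, 0.3], [-0.9, -1.8], [0.3, -1.9], [-0.1, -1.1]]
[array([ 79.1, 372.8])]
[array([487.8,  15.1])]
```

```bash
cat >> h.py <<'E'
def goto(target,jawdir_yaw):
    o=ctrl.get_obs(); Rc=R.from_euler('xyz',o['eef_rot']).as_matrix(); 
    d=Rc.T@(np.array(target)-o['ee_pos'])*1000
    best=None
    for k in(0,np.pi):
        y=np.array([np.cos(jawdir_yaw+k),np.sin(jawdir_yaw+k),0]);x=np.array([0,0,-1.]);Rt=np.stack([x,y,np.cross(x,y)],1)
        rv=R.from_matrix(Rc.T@Rt).as_rotvec()
        print("t",o['time_s'],"pos",o['ee_pos'].round(4),"delta tool mm",d.round(1),"rotvec",rv.round(4),"F",o['force'].round(1),"w",o['grip_width'],"q6",o['qpos'][5].round(2))
    print(Rc.round(3).tolist())
E
python3 - <<'E'
from h import *
goto([.460,-.0173,.10],1.452+np.pi/2)
E
```

```text
t 0.1 pos [0.193  0.5147 0.2049] delta tool mm [ 105.3 -404.3  436.8] rotvec [-1.8108e+00 -1.0000e-03  7.0000e-04] F [ 0.   0.3 -0.2] w 0.09397139345944573 q6 -0.07
t 0.1 pos [0.193  0.5147 0.2049] delta tool mm [ 105.3 -404.3  436.8] rotvec [1.3308e+00 7.0000e-04 9.0000e-04] F [ 0.   0.3 -0.2] w 0.09397139345944573 q6 -0.07
[[-0.0, 0.351, 0.936], [-0.001, 0.936, -0.351], [-1.0, -0.001, -0.0]]
```

play_rows(deltas=[[[0,-29,31,0,0,0,94],[0,-29,31,0,0,0,94],[0,-29,31,0,0,0,94],[0,-29,31,0,0,0,94],[0,-29,31,0,0,0,94],[0,-29,31,0,0,0,94],[0,-29,31,0,0,0,94],[0,-29,31,0,0,0,94],[0,-29,31,0,0,0,94],[0,-29,31,0,0,0,94]]], grip_force=15)

```text
time_s: 1.1
ee_pos: [0.3819, 0.1329, 0.2054]
eef_rot: [0.562, 1.571, 0.203]
force: [0.5, 0.4, -0.3]
grip_width: 0.0939
```

play_rows(deltas=[[[0,-29,31,0,0,0,70],[0,-29,31,0,0,0,70],[0,-29,31,0,0,0,70],[0,-27,31,0,0,0,70],[0,0,0,0.148,0,0,70],[0,0,0,0.148,0,0,70],[0,0,0,0.148,0,0,70],[0,0,0,0.148,0,0,70],[0,0,0,0.148,0,0,70],[0,0,0,0.148,0,0,70]]])

```text
time_s: 2.1
ee_pos: [0.4575, -0.0157, 0.2052]
eef_rot: [-1.969, 1.57, 3.061]
force: [0.2, -0.0, 0.3]
grip_width: 0.0698
```

play_rows(deltas=[[[0,0,0,0.148,0,0,70],[0,0,0,0.148,0,0,70],[0,0,0,0.146,0,0,70],[35,0,0,0,0,0,70],[35,0,0,0,0,0,70],[35,0,0,0,0,0,70],[0,0,0,0,0,0,70]]])

```text
time_s: 2.8
ee_pos: [0.4553, -0.0155, 0.0969]
eef_rot: [-1.565, 1.564, 3.029]
force: [-0.7, -0.2, 0.5]
grip_width: 0.0701
```

```bash
python3 - <<'E'
from h import *
goto([.460,-.0173,.005],1.452+np.pi/2)
snap("top","top1",(220,150,420,270),4)
E
```

```text
t 2.8 pos [ 0.4553 -0.0155  0.0969] delta tool mm [91.9  5.6  1.3] rotvec [-3.1408e+00 -1.1400e-02  1.0000e-04] F [-0.7 -0.2  0.5] w 0.07011981943741026 q6 0.0
t 2.8 pos [ 0.4553 -0.0155  0.0969] delta tool mm [91.9  5.6  1.3] rotvec [0.0007 0.     0.0073] F [-0.7 -0.2  0.5] w 0.07011981943741026 q6 0.0
[[-0.007, 0.993, -0.118], [0.001, -0.118, -0.993], [-1.0, -0.007, 0.0]]
```

View pics/top1.png

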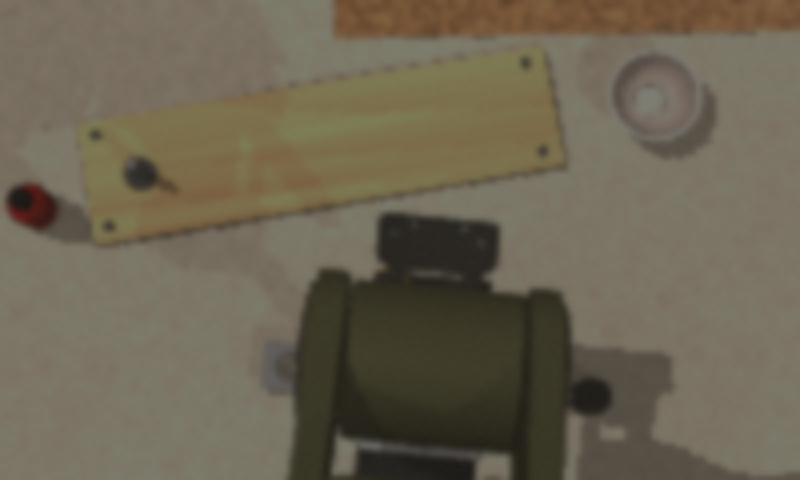

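play_rows(deltas=[[[0,5,1,0,0,0.006,70],[30,0,0,0,0,0,70],[30,0,0,0,0,0,70],[20,0,0,0,0,0,70],[10,0,0,0,0,0,70],[0,0,0,0,0,0,70]]])

```text
time_s: 3.45
ee_pos: [0.4636, -0.0175, 0.0109]
eef_rot: [1.566, 1.564, -0.122]
force: [0.6, 0.3, -0.8]
grip_width: 0.0699
```

```bash
python3 - <<'E'
from h import *
goto([.460,-.0173,.005],1.452+np.pi/2)
snap("scene","sc1",(225,90,425,240),4)
E
```

```text
t 3.45 pos [ 0.4636 -0.0175  0.0109] delta tool mm [ 5.8 -3.6  0.3] rotvec [-3.1408  0.0101  0.    ] F [ 0.6  0.3 -0.8] w 0.06992227057095918 q6 0.0
t 3.45 pos [ 0.4636 -0.0175  0.0109] delta tool mm [ 5.8 -3.6  0.3] rotvec [ 0.0008  0.     -0.0064] F [ 0.6  0.3 -0.8] w 0.06992227057095918 q6 0.0
[[0.006, 0.993, -0.118], [-0.001, -0.118, -0.993], [-1.0, 0.006, 0.0]]
```

View pics/sc1.png

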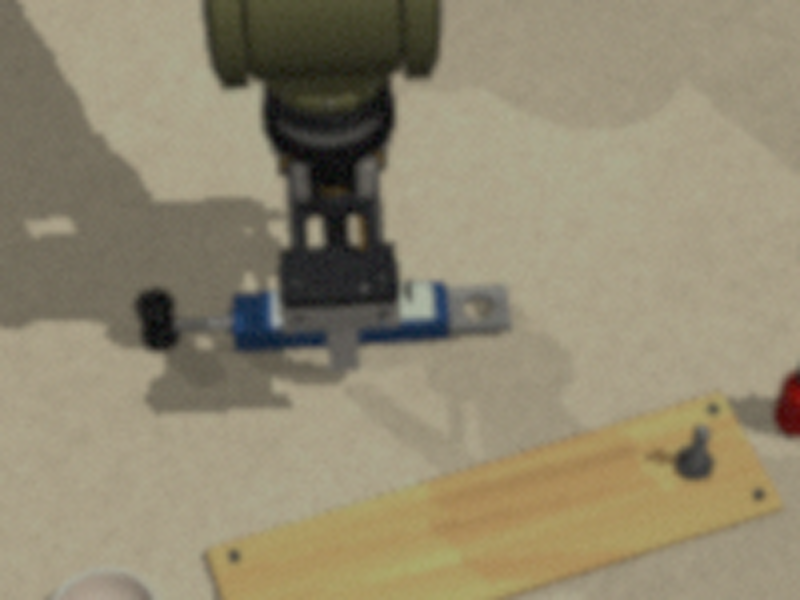

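play_rows(deltas=[[[5,-3,0,0,0,-0.006,70],[0,0,0,0,0,0,60],[0,0,0,0,0,0,45],[0,0,0,0,0,0,30],[0,0,0,0,0,0,30],[0,0,0,0,0,0,28],[0,0,0,0,0,0,28]]], grip_force=25)

```text
time_s: 4.2
ee_pos: [0.4603, -0.017, 0.0056]
eef_rot: [1.558, 1.57, -0.13]
force: [2.4, -0.3, 1.9]
grip_width: 0.0339
```

```bash
python3 - <<'E'
from h import *
goto([.460,-.0173,.09],1.452+np.pi/2)
E
```

```text
t 4.2 pos [ 0.4603 -0.017   0.0056] delta tool mm [-84.4  -0.2   0.3] rotvec [-3.1408e+00  1.0000e-03  0.0000e+00] F [ 2.4 -0.3  1.9] w 0.03388028055316593 q6 0.0
t 4.2 pos [ 0.4603 -0.017   0.0056] delta tool mm [-84.4  -0.2   0.3] rotvec [ 0.0008  0.     -0.0006] F [ 2.4 -0.3  1.9] w 0.03388028055316593 q6 0.0
[[0.001, 0.993, -0.118], [-0.0, -0.118, -0.993], [-1.0, 0.001, 0.0]]
```

play_rows(deltas=[[[-10,0,0,0,0,0,28],[-20,0,0,0,0,0,28],[-25,0,0,0,0,0,28],[-20,0,0,0,0,0,28],[0,12,-10,0,0,0,28],[0,20,-16,-0.05,0,0,28],[0,22,-18,-0.05,0,0,28],[0,22,-19,-0.05,0,0,28],[0,22,-20,-0.05,0,0,28],[0,22,-20,-0.05,0,0,28]]])

```text
time_s: 5.2
ee_pos: [0.5825, 0.0833, 0.0806]
eef_rot: [-1.643, 1.57, -3.08]
force: [0.5, -0.8, -3.6]
grip_width: 0.0339
```

play_rows(deltas=[[[0,10,-10,-0.02,0,0,28],[0,0,0,0,0,0,28],[0,0,0,0,0,0,28],[0,0,0,0,0,0,28]]])

```text
time_s: 5.6
ee_pos: [0.5901, 0.0931, 0.0805]
eef_rot: [-1.44, 1.57, -2.86]
force: [0.2, 0.6, -4.7]
grip_width: 0.0338
```

```bash
python3 - <<'E'
from h import *
goto([.6235,.088,.08],1.722+np.pi/2)
snap("scene","sc2",(225,90,455,270),3.4)
snap("top","top2",(220,130,420,270),4)
E
```

```text
t 5.6 pos [0.5901 0.0931 0.0805] delta tool mm [ 0.5 32.3 10. ] rotvec [ 3.1413e+00  1.0000e-03 -1.0000e-04] F [ 0.2  0.6 -4.7] w 0.033837480072384886 q6 -0.06
t 5.6 pos [0.5901 0.0931 0.0805] delta tool mm [ 0.5 32.3 10. ] rotvec [-0.0003  0.0001  0.0006] F [ 0.2  0.6 -4.7] w 0.033837480072384886 q6 -0.06
[[-0.001, 0.989, 0.15], [-0.0, 0.15, -0.989], [-1.0, -0.001, 0.0]]
```

View pics/sc2.png

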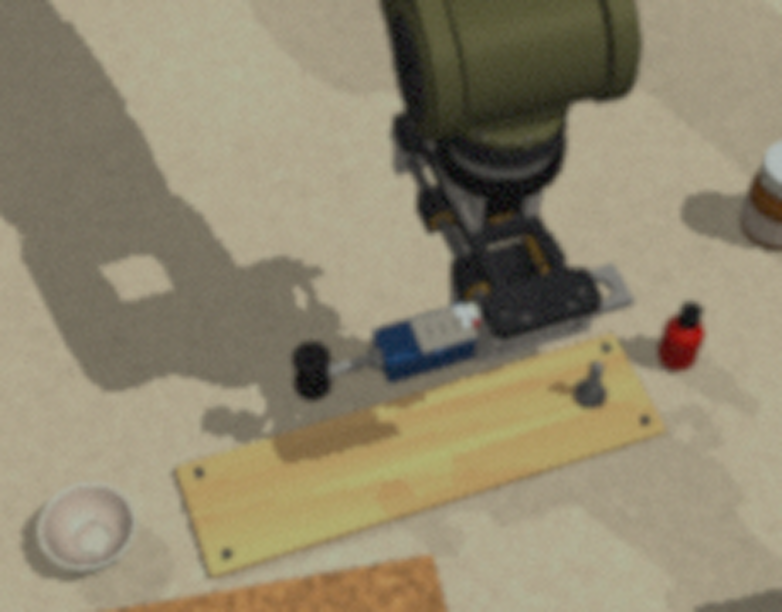

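View pics/top2.png

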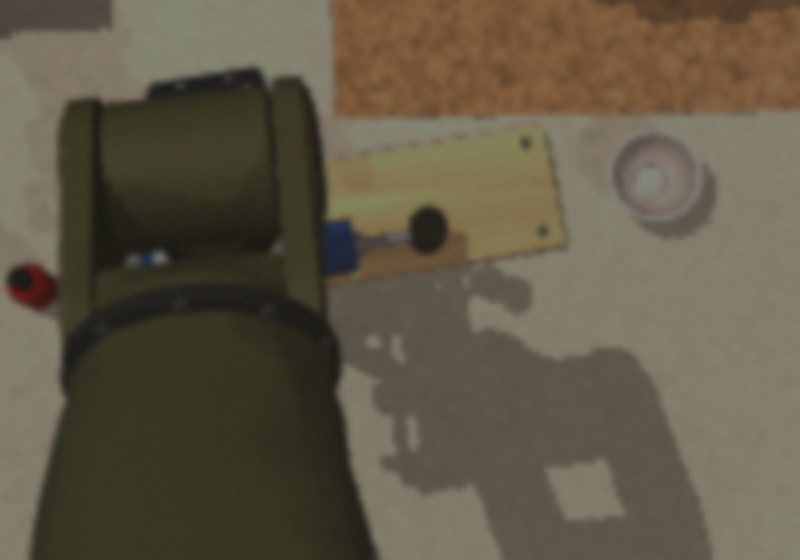

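```bash
python3 - <<'E'
from h import *
save("sc2","sc2b",(300,150,420,220),6.5)
save("top2","top2b",(220,150,350,220),6)
E
```

```text
(no output)
```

View pics/sc2b.png

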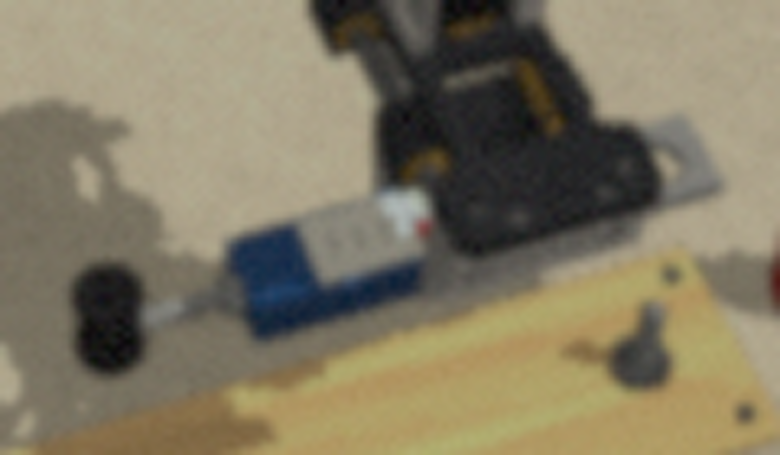

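View pics/top2b.png

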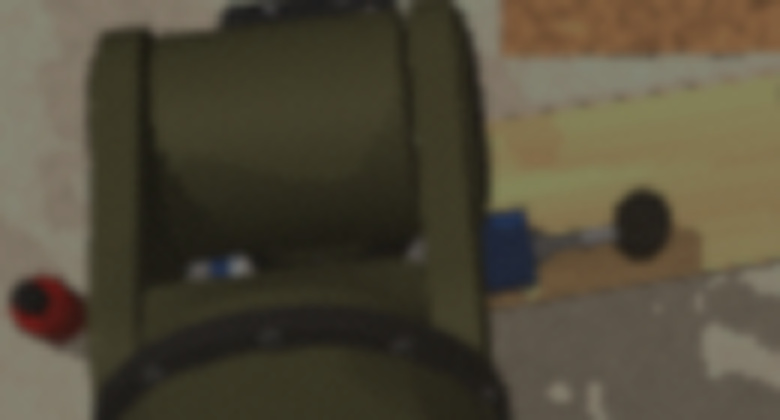

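```bash
python3 - <<'E'
from fit import *
T=load("top2");S=load("sc2")
t=lambda x,y:full((x,y),(220,150),6)
s=lambda x,y:full((x,y),(300,150),6.5)
z=.024
L=lambda a,b,c:(lambda p:(a,b,c+p[3]))
g=[(T,t(642,224),L(-.118,0,.037)),(T,t(525,210),L(-.07,-.017,z)),(T,t(537,289),L(-.07,.017,z)),
(S,s(670,160),L(.09,0,.015)),(S,s(108,320),L(-.118,0,.020)),(S,s(230,242),L(-.07,.017,z)),(S,s(425,228),L(0,-.0085,.028))]
for o in (g,g[3:]):
    p,r=fit(o,0,[.6,.09,1.7,.075]); print(p.round(4),r.round(1).tolist())
E
```

```text
[0.5864 0.0934 1.7304 0.0689] [[-0.2, 0.0], [-0.0, 0.2], [0.2, -0.4], [-2.4, 0.2], [0.7, -0.1], [-0.8, -0.9], [1.8, 0.2]]
[0.6029 0.09   1.7257 0.0935] [[-0.3, 0.1], [0.2, 0.2], [-0.8, -1.0], [2.9, 0.3]]
```

```bash
python3 - <<'E'
from fit import *
T=load("top2");S=load("sc2")
t=lambda x,y:full((x,y),(220,150),6)
s=lambda x,y:full((x,y),(300,150),6.5)
for c in (.075,.072):
  k=ray(T,*t(642,224),c+.037);a=ray(T,*t(525,210),c+.024);b=ray(T,*t(537,289),c+.024);m=(a+b)/2
  d=np.array([-.1502,.9887]); print("top centre from knob",k[:2]+.118*d,"from case end",m[:2]+.07*d, b-a)
  k=ray(S,*s(670,160),c+.0135);print("scene eye",k[:2],"centre",k[:2]-.09*d); k=ray(S,*s(108,320),c+.02);print(" from knob",k[:2]+.118*d)
# peg in both
for C,uv,n in((load("top0"),full((140,172),(220,150),4),"t"),(S,s(640,362),"s base"),(S,s(652,312),"s tip")):
  print(n,ray(C,*uv,.008),ray(C,*uv,.048))
E
```

```text
top centre from knob [0.58634853 0.09320325] from case end [0.58564551 0.09367116] [-0.03480718 -0.00470203  0.        ]
scene eye [0.57563048 0.18649794] centre [0.58914848 0.09751494]
 from knob [0.59117912 0.09146177]
top centre from knob [0.58691619 0.0931125 ] from case end [0.58617961 0.09373675] [-0.0349198  -0.00471724  0.        ]
scene eye [0.5736234  0.18753568] centre [0.5871414  0.09855268]
 from knob [0.58927935 0.09172243]
t [0.61068347 0.17849658 0.008     ] [0.60362797 0.17164898 0.048     ]
s base [0.61038204 0.17675019 0.008     ] [0.63318569 0.16459262 0.048     ]
s tip [0.58955033 0.18744135 0.008     ] [0.61328436 0.1748063  0.048     ]
```

play_rows(deltas=[[[0,8,3,0,0,0,28],[0,16,4,0,0,0,28],[0,9,3,0,0,0,28],[0,0,0,0,0,0,28],[0,0,0,0,0,0,28],[0,0,0,0,0,0,28]]])

```text
time_s: 6.3
ee_pos: [0.6243, 0.0889, 0.0803]
eef_rot: [-1.696, 1.57, -3.114]
force: [-0.2, 0.0, -4.5]
grip_width: 0.0336
```

```bash
python3 - <<'E'
from h import *
goto([.6243,.088,.0135],1.721+np.pi/2)
snap("scene","sc3",(290,150,420,240),6)
c=load("sc3"); d=np.array([-.1502,.9887])
p=ctrl.get_obs()['ee_pos']; e=p[:2]+.09*d
f=lambda q:((np.array(proj(c,q))-[290,150]+.5)*6-.5).round(0)
print("eye pred",f([*e,p[2]-.0056+.015]),"peg tip",f([.6108,.177,.048]),"base",f([.6108,.177,.008]))
E
```

```text
t 6.3 pos [0.6243 0.0889 0.0803] delta tool mm [66.8 -0.1  0.9] rotvec [-3.1398e+00 -8.0000e-04 -1.0000e-04] F [-0.2  0.  -4.5] w 0.033580991810528864 q6 -0.07
t 6.3 pos [0.6243 0.0889 0.0803] delta tool mm [66.8 -0.1  0.9] rotvec [ 0.0018 -0.0001  0.0005] F [-0.2  0.  -4.5] w 0.033580991810528864 q6 -0.07
[[-0.0, 0.988, 0.151], [-0.0, 0.151, -0.988], [-1.0, -0.0, -0.0]]
eye pred [683. 222.] peg tip [665. 282.] base [652. 335.]
```

View pics/sc3.png

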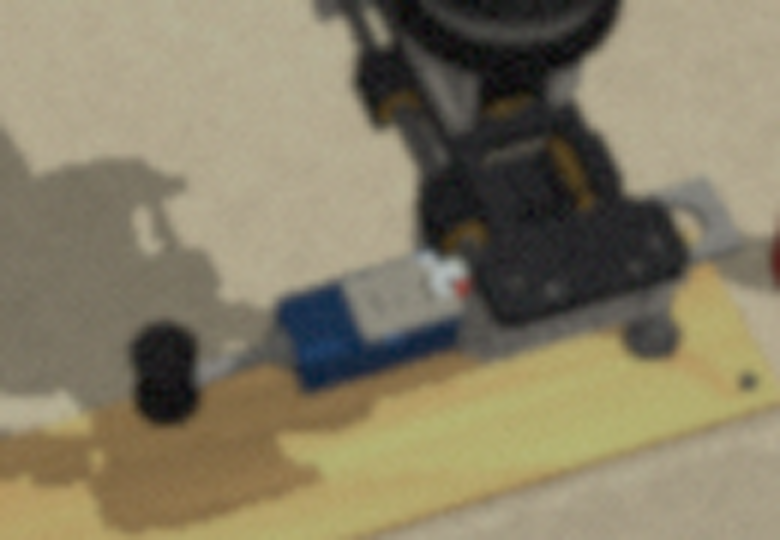

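```bash
python3 - <<'E'
from h import *
c=load("sc3"); d=np.array([-.1502,.9887]);n=np.array([-.9887,-.1502])
p=np.array([.6243,.0889,.0803]); z=p[2]-.0056
f=lambda q:((np.array(proj(c,q))-[290,150]+.5)*6-.5).round(0)
g=lambda x,y,h:f([*(p[:2]+x*d+y*n),z+h])
print("knob mid",g(-.118,0,.02),"case end top",g(-.07,.017,.024),"plate end",g(.11,.017,.015),g(.11,-.017,.015),"tab",g(0,-.0085,.028))
E
```

```text
knob mid [168. 371.] case end top [275. 292.] plate end [712. 174.] [750. 243.] tab [476. 288.]
```

play_rows(deltas=[[[15,0,0,0,0,0,28],[12,0,0,0,0,0,28],[8,0,0,0,0,0,28],[4,0,0,0,0,0,28],[4,0,0,0,0,0,28],[0,0,0,0,0,0,28]]])

```text
time_s: 6.95
ee_pos: [0.6246, 0.0889, 0.0369]
eef_rot: [-1.644, 1.57, -3.062]
force: [1.2, 0.6, -4.1]
grip_width: 0.0335
```

```bash
python3 - <<'E'
from h import *
goto([.6243,.088,.0135],1.721+np.pi/2)
snap("scene","sc4",(290,150,420,240),6)
E
```

```text
t 6.95 pos [0.6246 0.0889 0.0369] delta tool mm [23.4 -0.5  0.8] rotvec [-3.1398e+00 -9.0000e-04 -1.0000e-04] F [ 1.2  0.6 -4.1] w 0.03354555563108737 q6 -0.07
t 6.95 pos [0.6246 0.0889 0.0369] delta tool mm [23.4 -0.5  0.8] rotvec [ 0.0018 -0.      0.0006] F [ 1.2  0.6 -4.1] w 0.03354555563108737 q6 -0.07
[[-0.001, 0.988, 0.151], [-0.0, 0.151, -0.988], [-1.0, -0.001, -0.0]]
```

View pics/sc4.png

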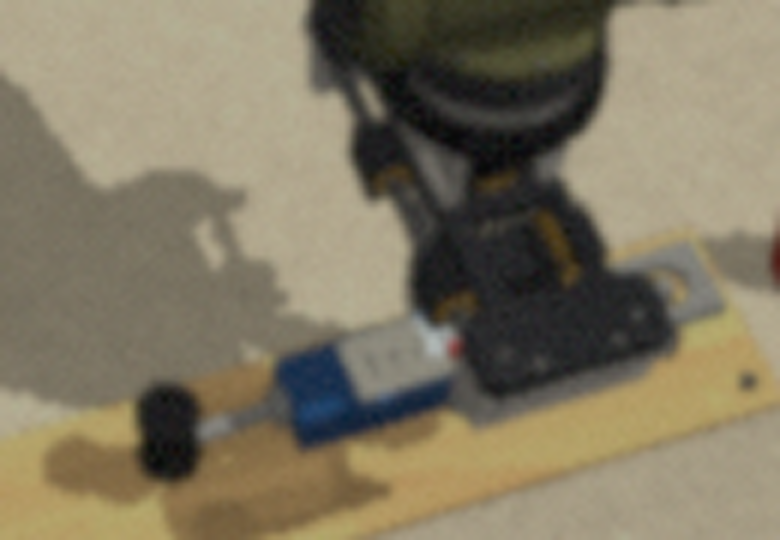

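play_rows(deltas=[[[4,0,0,0,0,0,28],[4,0,0,0,0,0,28],[4,0,0,0,0,0,28],[4,0,0,0,0,0,28],[3,0,0,0,0,0,28],[1,0,0,0,0,0,28],[0,0,0,0,0,0,28]]])

```text
time_s: 7.7
ee_pos: [0.6248, 0.0889, 0.0173]
eef_rot: [-1.792, 1.571, 3.073]
force: [-0.1, -0.2, -4.0]
grip_width: 0.0341
```

```bash
python3 - <<'E'
from h import *
goto([.6243,.088,.0135],1.721+np.pi/2)
snap("scene","sc5",(290,150,420,240),6)
E
```

```text
t 7.7 pos [0.6248 0.0889 0.0173] delta tool mm [ 3.8 -0.6  0.8] rotvec [-3.1398e+00 -3.0000e-04 -1.0000e-04] F [-0.1 -0.2 -4. ] w 0.03407189899766859 q6 -0.07
t 7.7 pos [0.6248 0.0889 0.0173] delta tool mm [ 3.8 -0.6  0.8] rotvec [ 0.0018 -0.      0.0002] F [-0.1 -0.2 -4. ] w 0.03407189899766859 q6 -0.07
[[-0.0, 0.988, 0.151], [0.0, 0.151, -0.988], [-1.0, -0.0, -0.0]]
```

View pics/sc5.png

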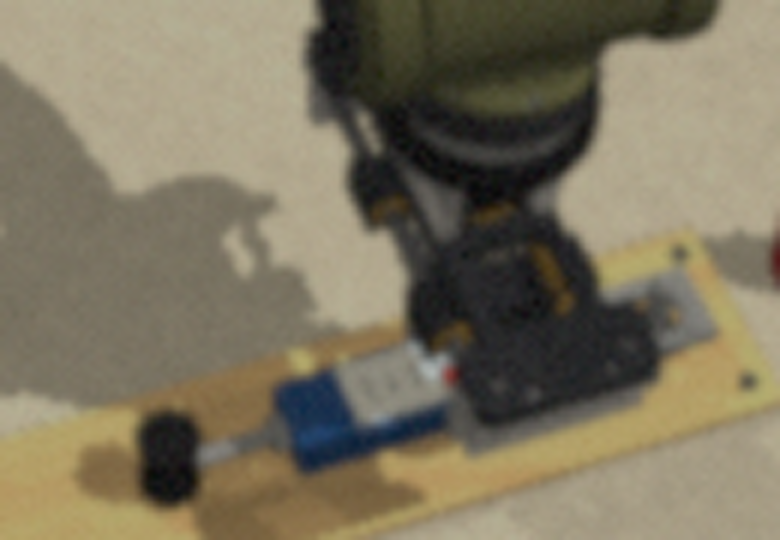

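play_rows(deltas=[[[1,0,0,0,0,0,28],[1,0,0,0,0,0,28],[1,0,0,0,0,0,28],[0.5,0,0,0,0,0,28],[0,0,0,0,0,0,28]]])

```text
time_s: 8.25
ee_pos: [0.6248, 0.0889, 0.0139]
eef_rot: [-1.379, 1.571, -2.797]
force: [0.0, -0.2, -4.8]
grip_width: 0.0336
```

play_rows(deltas=[[[0.5,0,0,0,0,0,28],[0.3,0,0,0,0,0,28],[0,0,0,0,0,0,36],[0,0,0,0,0,0,40],[0,0,0,0,0,0,48],[0,0,0,0,0,0,56],[0,0,0,0,0,0,56],[-10,0,0,0,0,0,56],[-25,0,0,0,0,0,56],[-25,0,0,0,0,0,56]]])

```text
time_s: 9.25
ee_pos: [0.6246, 0.0889, 0.0743]
eef_rot: [-1.648, 1.57, -3.067]
force: [-0.3, 0.8, -0.6]
grip_width: 0.0562
```

play_rows(deltas=[[[-25,0,0,0,0,0,56],[0,-20,20,0,0,0,56],[0,-25,35,0,0,0,56],[0,-25,40,0,0,0,56],[0,0,40,0,0,0,56],[0,0,30,0,0,0,56]]])

```text
time_s: 9.85
ee_pos: [0.5805, -0.087, 0.0995]
eef_rot: [1.13, 1.569, -0.289]
force: [1.1, 0.6, 0.2]
grip_width: 0.056
```

```bash
python3 - <<'E'
from h import *
snap("top","top6",(220,130,420,270),4)
snap("scene","sc6",(265,150,425,250),5)
goto([.62,.09,.1],1.721+np.pi/2)
E
```

```text
t 9.95 pos [ 0.5809 -0.088   0.099 ] delta tool mm [  -1.    65.1 -170.3] rotvec [ 3.1399e+00 -1.8000e-03 -1.3000e-03] F [0.6 0.5 0.1] w 0.05657382372177407 q6 -0.36
t 9.95 pos [ 0.5809 -0.088   0.099 ] delta tool mm [  -1.    65.1 -170.3] rotvec [-0.0017  0.0008 -0.0011] F [0.6 0.5 0.1] w 0.05657382372177407 q6 -0.36
[[0.001, 0.989, 0.148], [-0.001, 0.148, -0.989], [-1.0, 0.001, 0.001]]
```

View pics/top6.png

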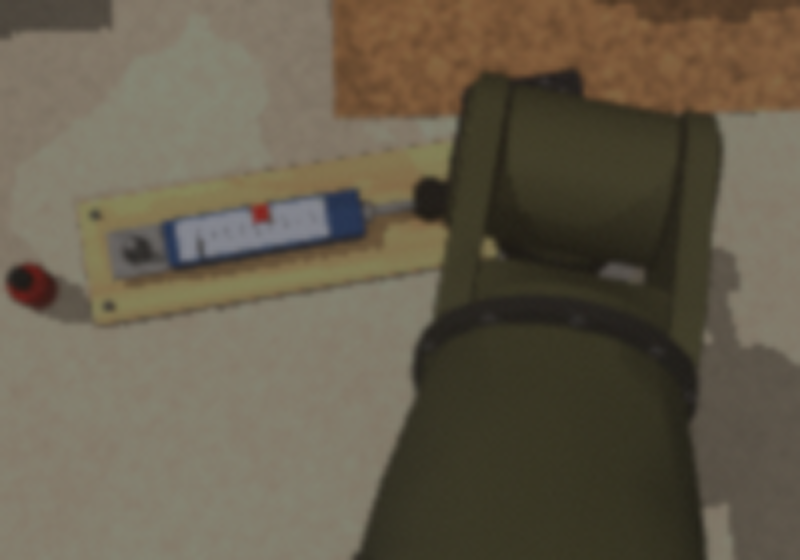

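View pics/sc6.png

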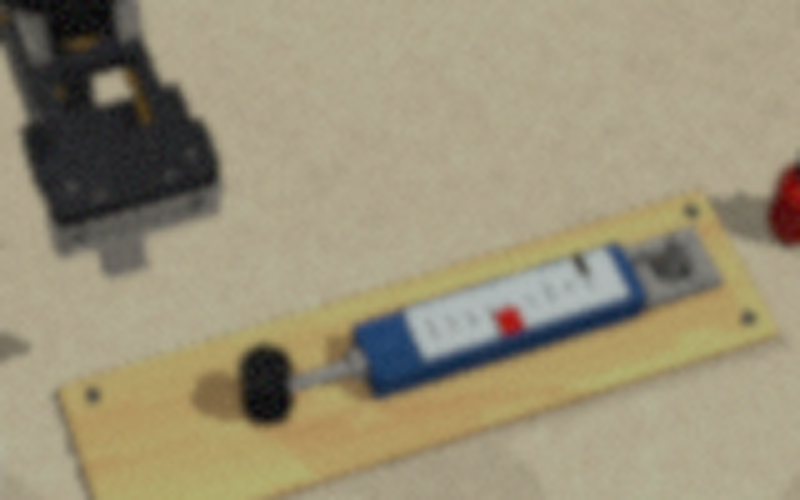

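```bash
python3 - <<'E'
from fit import *
T=load("top6");S=load("sc6")
save("sc6","sc6b",(335,185,415,235),10)
save("top6","top6b",(240,160,340,210),8)
t=lambda x,y:full((x,y),(220,130),4)
print(ray(T,*t(431,199),.045), ray(S,*full((266,362),(265,150),5),.045))
o=[(S,full((266,384),(265,150),5),(-.118,0,.020)),(S,full((355,326),(265,150),5),(-.07,.017,.024)),(S,full((626,245),(265,150),5),(.07,.017,.024)),(S,full((510,321),(265,150),5),lambda p:(.045-p[3],-.0085,.028))]
print(fit(o,.008,[.62,.09,1.72,.04]))
o=[(T,t(431,199),(-.118,0,.037)),(T,t(166,226),(.07,-.017,.024)),(T,t(360,191),(-.07,-.017,.024)),(T,t(364,235),(-.07,.017,.024)),(T,t(170,269),(.07,.017,.024)),(T,t(261,212),lambda p:(.045-p[3],-.0085,.028))]
print(fit(o,.008,[.62,.09,1.72,.04]))
E
```

```text
[ 0.63790501 -0.0281291   0.045     ] [ 0.64046039 -0.028231    0.045     ]
(array([0.62775104, 0.0883372 , 1.70172965, 0.04522563]), array([[ 0.17857489,  0.20049645],
       [-0.5095223 , -0.59986152],
       [ 0.10522261, -0.11781502],
       [ 0.08606598,  0.36017004]]))
(array([0.62091863, 0.08777945, 1.72166342, 0.04424726]), array([[ 0.26568319, -0.26984429],
       [-1.10816186, -0.93066162],
       [-0.03391264, -0.37410882],
       [ 0.97641912,  0.40403592],
       [-0.31235184,  0.19815183],
       [ 0.07705658,  1.17324676]]))
```

View pics/sc6b.png

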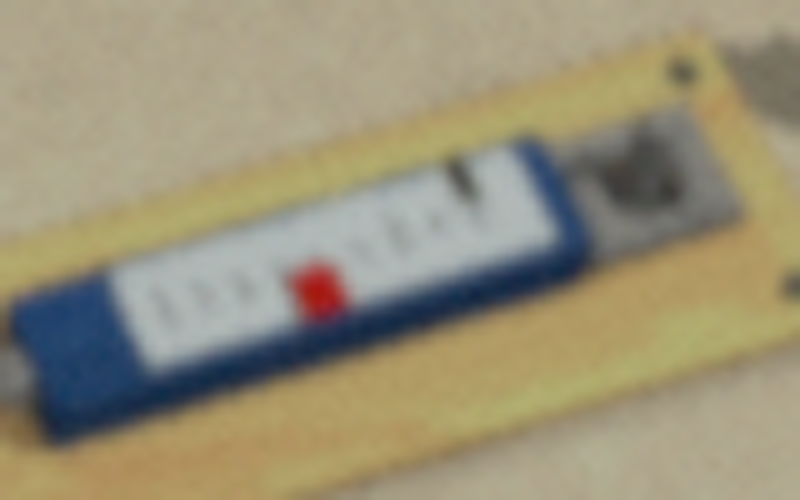

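View pics/top6b.png

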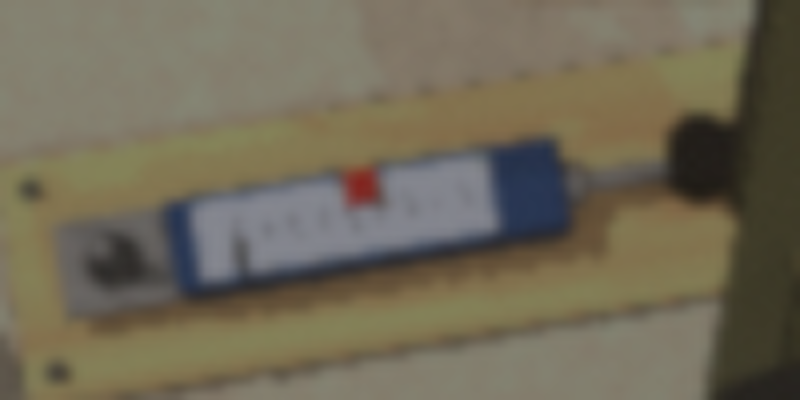

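play_rows(deltas=[[[0,15,-11,0,0,0,56],[0,20,-14,0,0,0,56],[0,20,-15,0,0,0,56],[0,13,-10,0,0,0,56],[20,0,0,0,0,0,56],[20,0,0,0,0,0,56],[0,0,0,0,0,0,56],[0,0,0,0,0,0,56]]])

```text
time_s: 10.75
ee_pos: [0.6403, -0.0245, 0.0589]
eef_rot: [1.639, 1.571, 0.22]
force: [-0.1, 0.2, 0.3]
grip_width: 0.0562
```

```bash
python3 - <<'E'
from h import *
goto([.641,-.028,.011],1.721+np.pi/2)
snap("scene","sc7",(265,130,425,250),5)
E
```

```text
t 10.75 pos [ 0.6403 -0.0245  0.0589] delta tool mm [47.9  0.1  3.5] rotvec [-3.1394e+00  3.0000e-04 -0.0000e+00] F [-0.1  0.2  0.3] w 0.056178201922233315 q6 -0.25
t 10.75 pos [ 0.6403 -0.0245  0.0589] delta tool mm [47.9  0.1  3.5] rotvec [ 0.0022 -0.     -0.0002] F [-0.1  0.2  0.3] w 0.056178201922233315 q6 -0.25
[[0.0, 0.988, 0.152], [0.0, 0.152, -0.988], [-1.0, 0.0, -0.0]]
```

View pics/sc7.png

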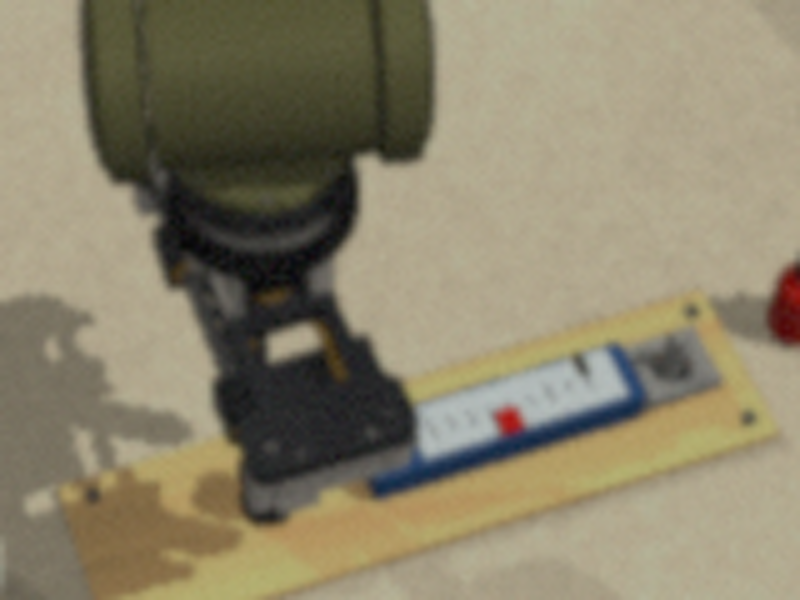

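play_rows(deltas=[[[10,0,3.5,0,0,0,56],[15,0,0,0,0,0,56],[15,0,0,0,0,0,56],[7,0,0,0,0,0,56],[0,0,0,0,0,0,50],[0,0,0,0,0,0,40],[0,0,0,0,0,0,30],[0,0,0,0,0,0,22],[0,0,0,0,0,0,18],[0,0,0,0,0,0,18]]], grip_force=40)

```text
time_s: 11.8
ee_pos: [0.6409, -0.0286, 0.0114]
eef_rot: [1.252, 1.57, -0.167]
force: [0.7, 0.6, 1.2]
grip_width: 0.0242
```

```bash
python3 - <<'E'
from h import *
goto([.641,-.028,.011],1.721+np.pi/2)
snap("scene","sc8",(265,130,425,250),5)
E
```

```text
t 11.8 pos [ 0.6409 -0.0286  0.0114] delta tool mm [ 0.4  0.2 -0.6] rotvec [-3.1398e+00  9.0000e-04  3.0000e-04] F [0.7 0.6 1.2] w 0.02419633861866823 q6 -0.25
t 11.8 pos [ 0.6409 -0.0286  0.0114] delta tool mm [ 0.4  0.2 -0.6] rotvec [ 0.0018  0.0002 -0.0005] F [0.7 0.6 1.2] w 0.02419633861866823 q6 -0.25
[[0.001, 0.988, 0.151], [-0.0, 0.151, -0.988], [-1.0, 0.001, 0.0]]
```

View pics/sc8.png

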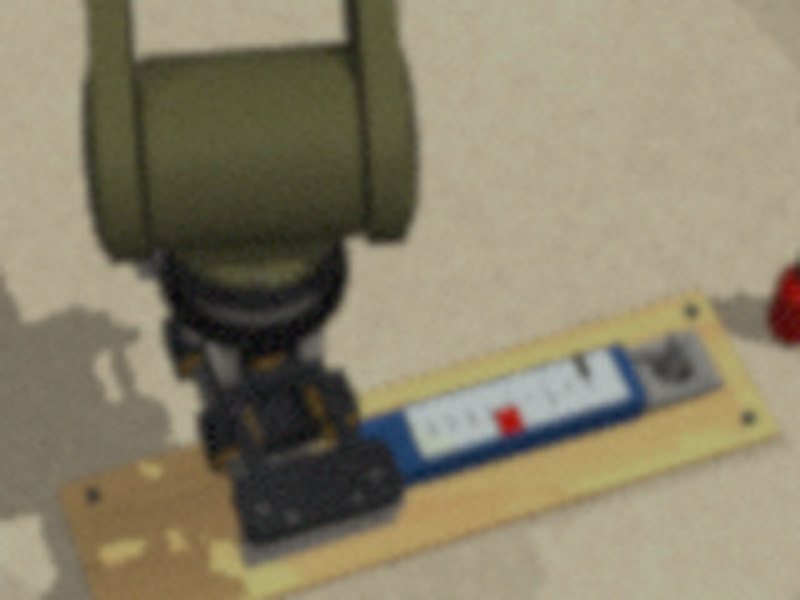

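play_rows(deltas=[[[0,0,0,0,0,0,16],[0,0,0,0,0,0,16],[0,0,0,0,0,0,16]]])

```text
time_s: 12.15
ee_pos: [0.6409, -0.0286, 0.0114]
eef_rot: [1.263, 1.57, -0.155]
force: [2.3, -0.4, 2.1]
grip_width: 0.0241
```

play_rows(deltas=[[[0,0,2,0,0,0,16],[0,0,3,0,0,0,16],[0,0,3,0,0,0,16],[0,0,3,0,0,0,16],[0,0,3,0,0,0,16],[0,0,1,0,0,0,16],[0,0,0,0,0,0,16],[0,0,0,0,0,0,16]]])

```text
time_s: 12.95
ee_pos: [0.643, -0.0433, 0.0111]
eef_rot: [-2.297, 1.571, 2.567]
force: [0.2, 3.7, 2.6]
grip_width: 0.0249
```

```bash
python3 - <<'E'
from h import *
goto([.641,-.028,.011],1.721+np.pi/2)
snap("scene","sc9",(325,170,425,240),8)
E
```

```text
t 12.95 pos [ 0.643  -0.0433  0.0111] delta tool mm [  0.1   0.4 -15.4] rotvec [-3.1398e+00 -2.0000e-04 -1.0000e-04] F [0.2 3.7 2.6] w 0.024868842974709086 q6 -0.28
t 12.95 pos [ 0.643  -0.0433  0.0111] delta tool mm [  0.1   0.4 -15.4] rotvec [ 0.0018 -0.0001  0.0001] F [0.2 3.7 2.6] w 0.024868842974709086 q6 -0.28
[[-0.0, 0.988, 0.151], [0.0, 0.151, -0.988], [-1.0, -0.0, -0.0]]
```

View pics/sc9.png

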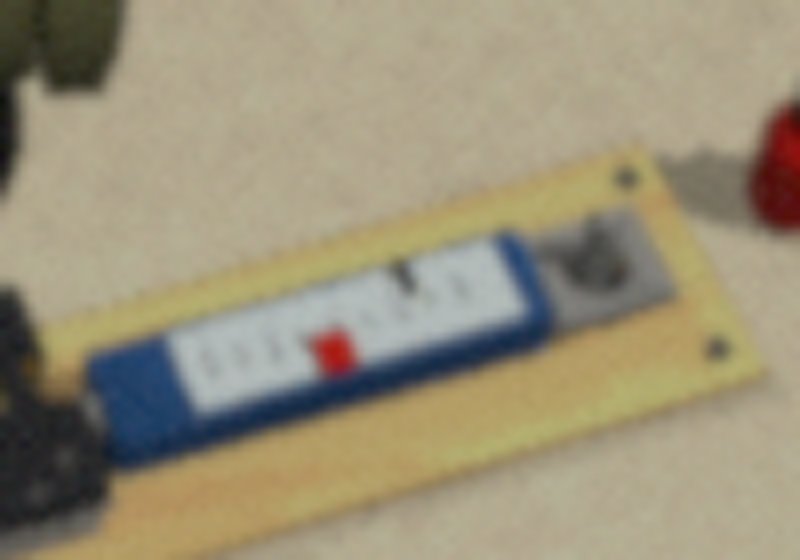

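```bash
cat > ptr.py <<'E'
from h import *
from scipy.optimize import brentq
def off(c,ptr,tab,yaw=1.718):
    # returns along-gauge distance pointer - tab (positive: pointer still short of tab), mm ; ptr on +y half z~.026, tab z .028
    d=np.array([np.cos(yaw),np.sin(yaw)])
    a=ray(c,*ptr,.008+.025);b=ray(c,*tab,.008+.028); return ((a-b)[:2]@d*1000, (a-b)[:2]@np.array([-d[1],d[0]])*1000)
E
python3 - <<'E'
from ptr import *
from fit import full
print(off(load("sc6"),full((462,178),(335,185),10),full((320,292),(335,185),10)))
print(off(load("top6"),full((241,252),(240,160),8),full((362,187),(240,160),8)))
print(off(load("sc9"),full((403,275),(325,170),8),full((334,353),(325,170),8)))
E
```

```text
(np.float64(44.98262054248973), np.float64(19.797206236253693))
(np.float64(45.061379707851835), np.float64(15.239926685045074))
(np.float64(30.560855977824612), np.float64(19.91196525471928))
```

play_rows(deltas=[[[0,0,2,0,0,0,16],[0,0,3,0,0,0,16],[0,0,3,0,0,0,16],[0,0,3,0,0,0,16],[0,0,3,0,0,0,16],[0,0,3,0,0,0,16],[0,0,3,0,0,0,16],[0,0,1,0,0,0,16],[0,0,0,0,0,0,16]]])

```text
time_s: 13.9
ee_pos: [0.646, -0.0642, 0.011]
eef_rot: [-2.277, 1.57, 2.587]
force: [-0.8, 5.7, 2.7]
grip_width: 0.0245
```

```bash
python3 - <<'E'
from h import *
goto([.641,-.028,.011],1.721+np.pi/2)
snap("scene","sc10",(325,170,425,240),8)
E
```

```text
t 13.9 pos [ 0.646  -0.0642  0.011 ] delta tool mm [ -0.    0.5 -36.6] rotvec [-3.14e+00 -9.00e-04 -8.00e-04] F [-0.8  5.7  2.7] w 0.024475590603356006 q6 -0.31
t 13.9 pos [ 0.646  -0.0642  0.011 ] delta tool mm [ -0.    0.5 -36.6] rotvec [ 0.0016 -0.0005  0.0006] F [-0.8  5.7  2.7] w 0.024475590603356006 q6 -0.31
[[-0.001, 0.988, 0.151], [0.0, 0.151, -0.988], [-1.0, -0.001, -0.0]]
```

View pics/sc10.png

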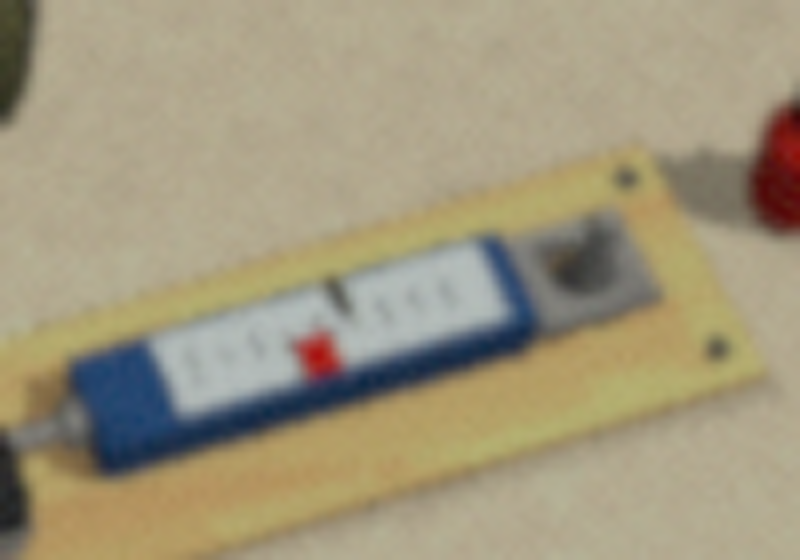

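```bash
python3 - <<'E'
from ptr import *
from fit import full
print(off(load("sc10"),full((338,294),(325,170),8),full((319,357),(325,170),8)))
E
```

```text
(np.float64(14.367929930337445), np.float64(19.955199392126893))
```

play_rows(deltas=[[[0,0,2,0,0,0,16],[0,0,3,0,0,0,16],[0,0,3,0,0,0,16],[0,0,3,0,0,0,16],[0,0,2.5,0,0,0,16],[0,0,1,0,0,0,16],[0,0,0,0,0,0,16],[0,0,0,0,0,0,16]]])

```text
time_s: 14.75
ee_pos: [0.648, -0.0781, 0.0109]
eef_rot: [-2.335, 1.569, 2.529]
force: [-2.1, 7.5, 4.1]
grip_width: 0.025
```

```bash
python3 - <<'E'
from h import *
goto([.641,-.028,.011],1.721+np.pi/2)
snap("scene","sc11",(325,170,425,240),8)
E
```

```text
t 14.75 pos [ 0.648  -0.0781  0.0109] delta tool mm [ -0.1   0.7 -50.6] rotvec [-3.1397e+00 -1.6000e-03 -1.6000e-03] F [-2.1  7.5  4.1] w 0.02498106395804022 q6 -0.33
t 14.75 pos [ 0.648  -0.0781  0.0109] delta tool mm [ -0.1   0.7 -50.6] rotvec [ 0.0019 -0.001   0.001 ] F [-2.1  7.5  4.1] w 0.02498106395804022 q6 -0.33
[[-0.001, 0.988, 0.152], [0.001, 0.152, -0.988], [-1.0, -0.001, -0.001]]
```

View pics/sc11.png

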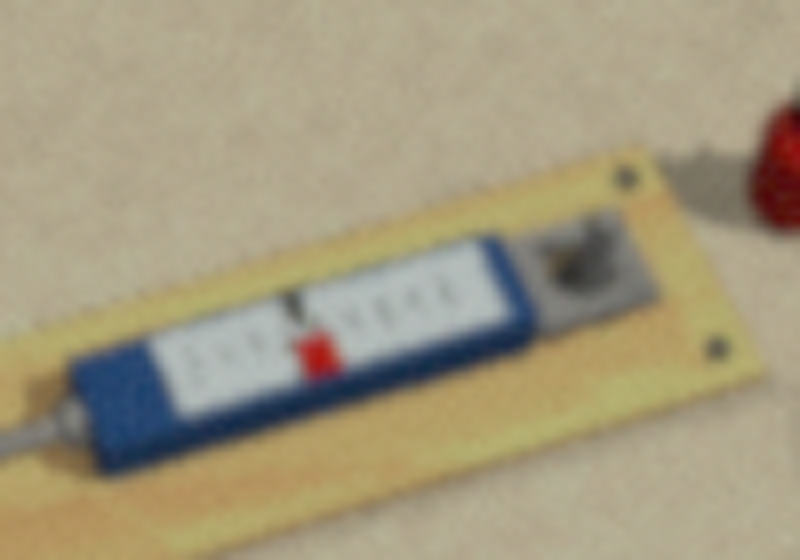

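```bash
python3 - <<'E'
from ptr import *
from fit import full
print(off(load("sc11"),full((294,306),(325,170),8),full((319,356),(325,170),8)))
E
```

```text
(np.float64(0.30324605375260216), np.float64(20.07328506031234))
```

play_rows(deltas=[[[0,0,0,0,0,0,16],[0,0,0,0,0,0,16],[0,0,0,0,0,0,16],[0,0,0,0,0,0,16],[0,0,0,0,0,0,16],[0,0,0,0,0,0,16],[0,0,0,0,0,0,16],[0,0,0,0,0,0,16],[0,0,0,0,0,0,16],[0,0,0,0,0,0,16]]])

```text
time_s: 15.8
ee_pos: [0.648, -0.078, 0.0109]
eef_rot: [-2.365, 1.569, 2.5]
force: [-1.3, 7.6, 4.0]
grip_width: 0.0241
```

play_rows(deltas=[[[0,0,0,0,0,0,16],[0,0,0,0,0,0,16],[0,0,0,0,0,0,16],[0,0,0,0,0,0,16],[0,0,0,0,0,0,16],[0,0,0,0,0,0,16]]])

```text
time_s: 16.4
ee_pos: [0.648, -0.078, 0.0109]
eef_rot: [-2.33, 1.569, 2.535]
force: [-3.3, 8.3, 3.8]
grip_width: 0.0249
```

```bash
python3 - <<'E'
from h import *
snap("scene","sc12",(325,170,425,240),8)
goto([.641,-.028,.011],1.721+np.pi/2)
E
```

```text
t 16.45 pos [ 0.648  -0.0781  0.0109] delta tool mm [ -0.1   0.7 -50.5] rotvec [-3.1396e+00 -1.6000e-03 -1.6000e-03] F [-2.3  7.4  2.9] w 0.024412966010738398 q6 -0.33
t 16.45 pos [ 0.648  -0.0781  0.0109] delta tool mm [ -0.1   0.7 -50.5] rotvec [ 0.002 -0.001  0.001] F [-2.3  7.4  2.9] w 0.024412966010738398 q6 -0.33
[[-0.001, 0.988, 0.152], [0.001, 0.152, -0.988], [-1.0, -0.001, -0.001]]
```

View pics/sc12.png

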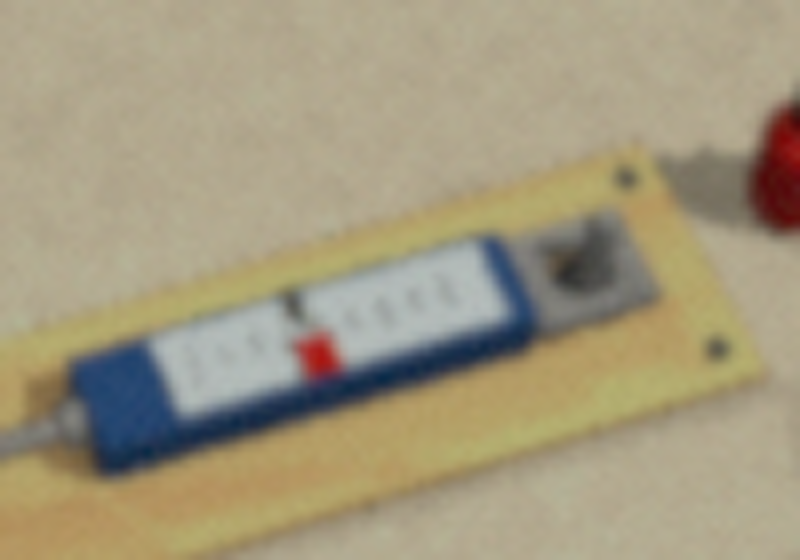

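play_rows(deltas=[[[0,0,-1,0,0,0,16],[0,0,-2,0,0,0,16],[0,0,-2.5,0,0,0,16],[0,0,-2.5,0,0,0,16],[0,0,-2.5,0,0,0,16],[0,0,-2.5,0,0,0,16],[0,0,-2.5,0,0,0,16],[0,0,-2.5,0,0,0,16],[0,0,-2.5,0,0,0,16],[0,0,-2.5,0,0,0,16]]])

```text
time_s: 17.45
ee_pos: [0.6448, -0.0558, 0.011]
eef_rot: [-1.97, 1.57, 2.895]
force: [-0.7, 5.8, 2.9]
grip_width: 0.0242
```

play_rows(deltas=[[[0,0,-2.5,0,0,0,16],[0,0,-2.5,0,0,0,16],[0,0,-2.5,0,0,0,16],[0,0,-2.5,0,0,0,16],[0,0,-2.5,0,0,0,16],[0,0,-2.5,0,0,0,16],[0,0,-2.5,0,0,0,16],[0,0,-1,0,0,0,16],[0,0,0,0,0,0,16],[0,0,0,0,0,0,16]]])

```text
time_s: 18.45
ee_pos: [0.6421, -0.0375, 0.0111]
eef_rot: [1.028, 1.571, -0.391]
force: [0.4, 2.9, 3.0]
grip_width: 0.0243
```

```bash
python3 - <<'E'
from h import *
snap("scene","sc13",(325,170,425,240),8)
goto([.641,-.028,.011],1.721+np.pi/2)
E
```

```text
t 18.5 pos [ 0.6422 -0.0375  0.0111] delta tool mm [ 0.1  0.3 -9.6] rotvec [-3.1398e+00  2.0000e-04  1.0000e-04] F [0.2 2.6 2.3] w 0.02441607610803011 q6 -0.27
t 18.5 pos [ 0.6422 -0.0375  0.0111] delta tool mm [ 0.1  0.3 -9.6] rotvec [ 0.0018  0.0001 -0.0001] F [0.2 2.6 2.3] w 0.02441607610803011 q6 -0.27
[[0.0, 0.988, 0.151], [-0.0, 0.151, -0.988], [-1.0, 0.0, 0.0]]
```

View pics/sc13.png

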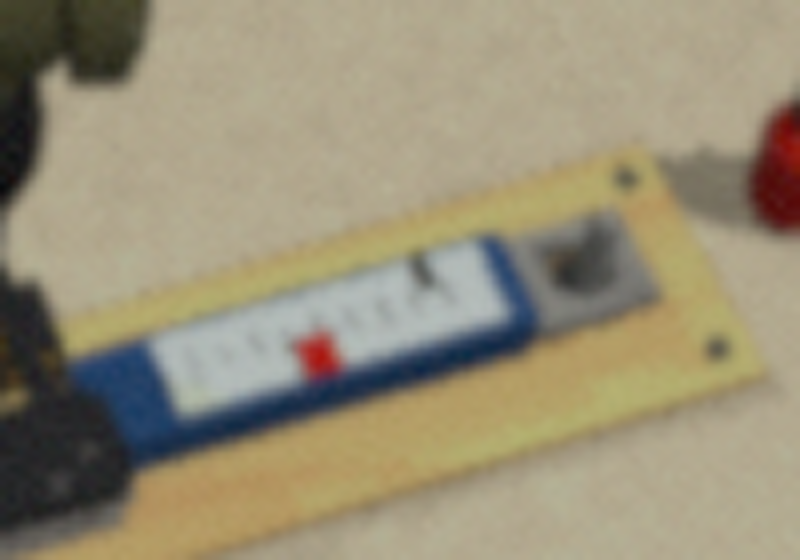

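play_rows(deltas=[[[0,0,-1,0,0,0,16],[0,0,-1,0,0,0,16],[0,0,-1,0,0,0,16],[0,0,-1,0,0,0,16],[0,0,-1,0,0,0,16],[0,0,-0.5,0,0,0,16],[0,0,0,0,0,0,16]]])

```text
time_s: 19.2
ee_pos: [0.6414, -0.0327, 0.0114]
eef_rot: [0.317, 1.57, -1.102]
force: [0.8, -4.7, 3.7]
grip_width: 0.0244
```

```bash
python3 - <<'E'
from h import *
snap("scene","sc14",(325,170,425,240),8)
goto([.641,-.028,.011],1.721+np.pi/2)
E
```

```text
t 19.25 pos [ 0.6414 -0.0327  0.0114] delta tool mm [ 0.4  0.3 -4.7] rotvec [-3.14e+00  5.00e-04  1.60e-03] F [ 0.8 -5.3  3.7] w 0.02467821237829069 q6 -0.26
t 19.25 pos [ 0.6414 -0.0327  0.0114] delta tool mm [ 0.4  0.3 -4.7] rotvec [ 0.0016  0.001  -0.0003] F [ 0.8 -5.3  3.7] w 0.02467821237829069 q6 -0.26
[[0.0, 0.989, 0.151], [-0.001, 0.151, -0.989], [-1.0, 0.0, 0.001]]
```

View pics/sc14.png

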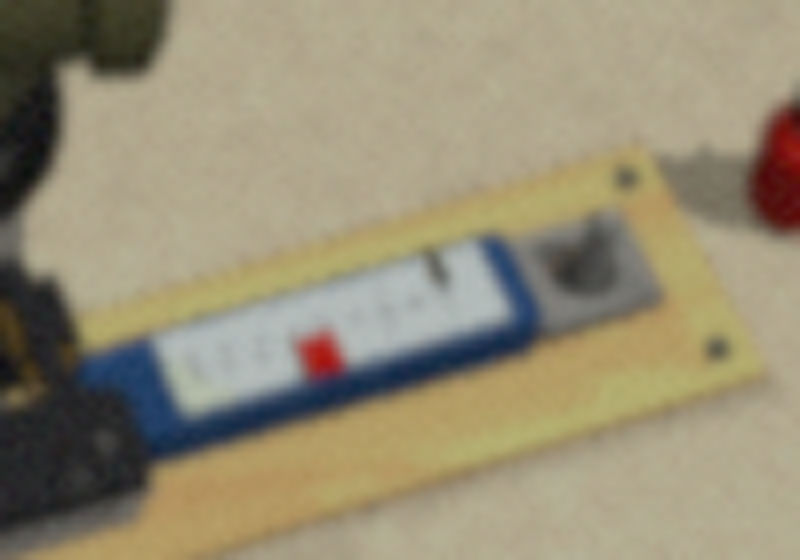

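play_rows(deltas=[[[0,0,0,0,0,0,28],[0,0,0,0,0,0,36],[0,0,0,0,0,0,46],[0,0,0,0,0,0,56],[0,0,0,0,0,0,56],[-10,0,0,0,0,0,56],[-20,0,0,0,0,0,56],[-25,0,0,0,0,0,56],[-30,0,0,0,0,0,56],[-30,0,0,0,0,0,56]]])

```text
time_s: 20.25
ee_pos: [0.6412, -0.032, 0.128]
eef_rot: [1.32, 1.57, -0.099]
force: [-0.3, -0.7, 0.1]
grip_width: 0.0558
```

play_rows(deltas=[[[0,-25,15,0,0,0,56],[0,-40,20,0,0,0,56],[0,-40,20,0,0,0,56],[0,-40,20,0,0,0,56],[0,-25,10,0,0,0,56],[0,0,0,0,0,0,56]]])

```text
time_s: 20.85
ee_pos: [0.4843, -0.1432, 0.1272]
eef_rot: [0.729, 1.57, -0.692]
force: [-0.3, 0.5, -0.0]
grip_width: 0.0566
```

```bash
python3 - <<'E'
from h import *
goto([.641,-.028,.011],1.721+np.pi/2)
snap("scene","sc15",(265,130,425,250),5); snap("top","top15")
save("top15","top15b",(220,130,420,270),4)
save("sc15","sc15b",(325,170,425,240),8)
E
```

```text
t 20.85 pos [ 0.4843 -0.1432  0.1272] delta tool mm [116.2 172.1 -90.6] rotvec [ 3.141e+00 -7.000e-04 -8.000e-04] F [-0.3  0.5 -0. ] w 0.05659344811085333 q6 -0.51
t 20.85 pos [ 0.4843 -0.1432  0.1272] delta tool mm [116.2 172.1 -90.6] rotvec [-0.0006  0.0005 -0.0005] F [-0.3  0.5 -0. ] w 0.05659344811085333 q6 -0.51
[[0.001, 0.989, 0.149], [-0.0, 0.149, -0.989], [-1.0, 0.0, 0.001]]
```

View pics/sc15.png

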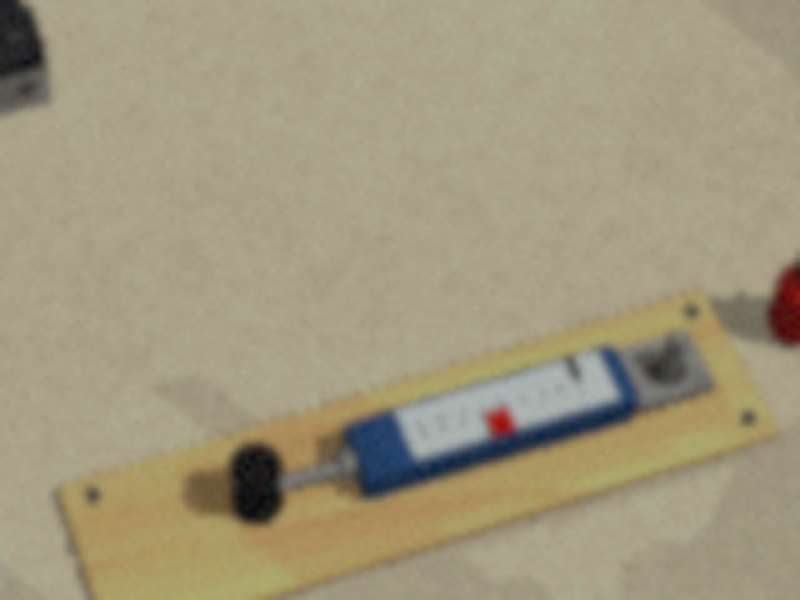

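View pics/sc15b.png

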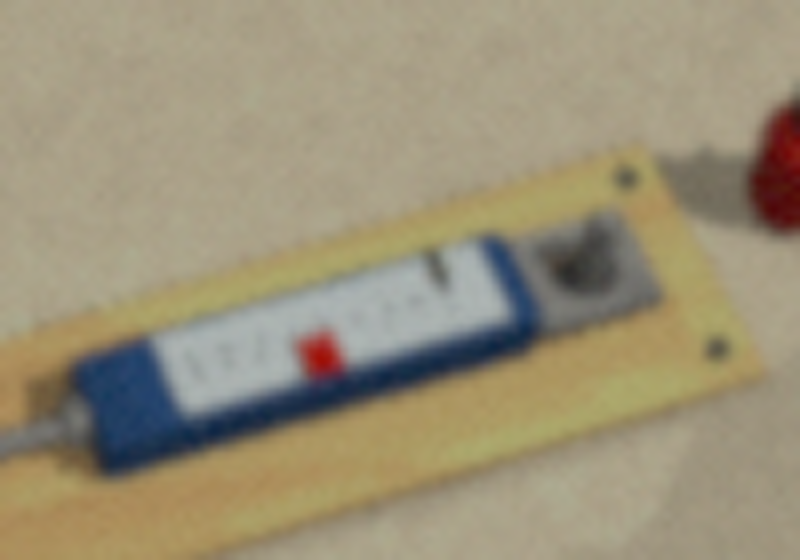

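View pics/top15.png

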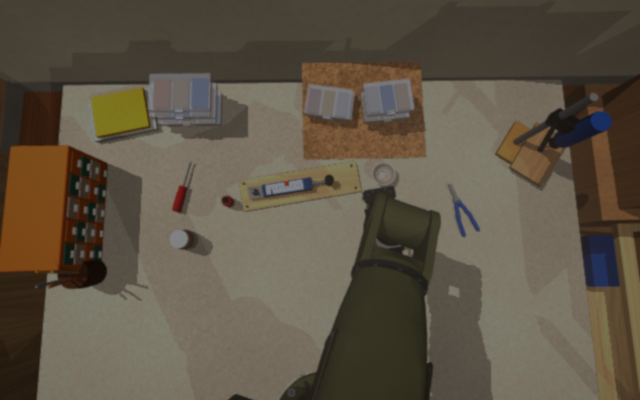

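The gauge lies flat with the peg in its eye, and the pointer is at (436,268) against the tab at (322,354). The bottle, dish, jar, pliers and driver are where they started. I'll do a last check on the pointer and then hand in.

```bash
python3 - <<'E'
from ptr import *
from fit import full
print(off(load("sc15"),full((436,268),(325,170),8),full((322,354),(325,170),8)))
a,b=load("top0")["img"].astype(int),load("top15")["img"].astype(int)
for n,(x,y) in dict(varnish=(228,201),dish=(385,174),jar=(181,239),pliers=(462,210),driver=(183,188)).items():
    s=np.s_[y-20:y+20,x-14:x+14]; print(n,cv2.phaseCorrelate(a[s].mean(2),b[s].mean(2)))
print(hand_in())
E
```

```text
(np.float64(44.29564808584199), np.float64(18.083526071694763))
varnish ((-0.1750858219793514, 0.08443924571815487), 0.9458677558337292)
dish ((0.18359024620813358, 0.4692732895290952), 0.47251015184358797)
jar ((-0.025400085138310047, -0.06587286543814486), 0.9633726514278692)
pliers ((-0.011485504922424283, 0.0202032713961664), 0.9967122265054695)
driver ((0.061709464322150964, -0.009828302540650924), 0.9802185698294734)
the job is handed in; nothing more can be done
None
```

The gauge check is done and handed in at about 21 s of the 54 s allowed.

- **Hanging:** I hung the gauge flat on the board with the peg through its eye and let go of it.
- **Pull:** I drew the slide out by the knob until the pointer stood about 0.3 mm from the tab's middle. I held it there for about 1.7 s, and a second picture at the end showed it had not moved.
- **Return:** I eased the slide back at no more than about 25 mm/s until it met its home stop, where the wrist read about 5 N. Only then did I open the jaws and move the arm clear.

**Last checks:**
- **Slide home:** the pointer stands 44.3 mm from the tab, against about 45.0 mm before the pull. The 0.7 mm difference is within my reading error.
- **Gauge on peg:** the pictures show it lying flat on the board with the peg in the eye.
- **Other things:** the varnish bottle, jar, pliers and driver moved less than 0.2 px in the top view. The dish comparison was poor (0.5 px shift, low confidence), most likely because the arm overlapped that part of the picture. The dish looks to be in its old place.
- **Unexplained:** the jaws closed to about 24–25 mm on the knob, not its 22 mm waist. The knob showed no sign of slipping during the pull.

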